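# Rake three packets through the counter hatch

## Task

Take the rake by its upright grip and push the three paper packets lying on your side of the white board, all together as one group, under the counter screen until they lie wholly on the green mat beyond it. Then draw the rake back out until its blade is well clear of the screen on your side, and leave it standing flat on the board. Do not touch the packets with the gripper, do not ram the screen, and leave the jar and the stamp where they are.

Things in the scene. Friction and masses are not known exactly. Their poses are not given: they have to be found in the camera images.
- board: fixed raised white packing board, 550 mm in x by 1040 mm in y, its flat top 65 mm above the table (world z = 0.065); everything stands on it; origin on the table under its centre, axes as the world's
- hatch: fixed aluminium-framed clear screen. Stands on the board; origin on the board midway between its posts, in the screen's plane; x points level through the opening from the packets' side to the green mat (about world -y), y runs along the screen. Opening 340 wide (y -170..170), 78 high. Rail 16 thick, screen 200 high, posts 20 square at y +-180, foot plates 6 high, 120 long in x, outside y +-170
- mat (a point): centre of the flat green mat (fixed, no step) behind the screen: 200 mm in hatch x (from 20 to 220 mm past the screen plane) by 350 mm in hatch y; same axes as hatch; the point is on the board, 120 mm past the screen plane
- rake_grip (a point): upright black grip with red bands: 38 mm along rake x, 24 across (y), top 114 above the board; the point is on its centre line, 75 above the board. Rake x points from grip to blade. Rake 0.4 kg, stands by itself on blade and weighted foot (75 behind to 35 before the grip, 54 wide, 14 high); in front of the grip all is under 36 high and fits under the screen; slides on the board, but tips if pressed down hard while dragged
- rake_blade (a point): middle of the front face of the rake's straight aluminium blade, 17 mm above the board; the blade is 290 mm wide (rake y), 6 mm thick, 36 mm high with its black rubber top edge; this point lies 210 mm in front of the grip in rake x
- packet_1_mid (a point): a pillow-shaped brown paper packet tied with white twine, 80 wide x 102 long x 44 mm high, about 0.13 kg, lying flat with its long side (own y) roughly along the push direction (hatch x); the point is its centre, half-way up
- packet_2_mid (a point): a pillow-shaped brown paper packet tied with red twine, 82 wide x 107 long x 46 mm high, about 0.13 kg, lying flat with its long side (own y) roughly along the push direction (hatch x); the point is its centre, half-way up
- packet_3_mid (a point): a pillow-shaped brown paper packet tied with white twine, 80 wide x 102 long x 44 mm high, about 0.13 kg, lying flat with its long side (own y) roughly along the push direction (hatch x); the point is its centre, half-way up
- packet_1: the same packet as packet_1_mid, origin at the centre of its underside
- packet_2: the same packet as packet_2_mid, origin at the centre of its underside
- packet_3: the same packet as packet_3_mid, origin at the centre of its underside
- rake: the rake, origin under its grip on its underside, x towards the blade
- jar: bystander: glass jar with a black lid, 79 mm wide, 154 mm tall, stands beyond the mat; origin at the centre of its underside
- stamp: bystander: wooden rubber stamp with a turned handle, 34 x 48 mm, 81 mm tall, stands beyond the mat; origin at the centre of its underside

How it is judged:
By the outcome, as a careful person would: the job done as asked, in the order asked, and still so for the second after the job is handed in, with the robot touching nothing.
It also fails if it takes over 58 s, if anything falls off the work surface, if the arm or the gripper's body presses on something with over 40 N, if the wrist force passes 120 N, or if a joint passes its speed limit or range.

## Robot

A 6-joint arm with a two-finger parallel gripper is mounted at the origin on a cart in front of the work surface, level with it; the furniture and walls round the work are solid. World frame = base frame: x ahead of the robot, y to its left, z up, the work surface at z = 0. Lengths are in m, angles in rad, forces in N, time in s.
With the tool pointing down it reaches from about 0.275 to 1 m from the base axis. Payload 8.4 kg.
Tool frame: the origin (TCP) lies at the very end of the fingers, on their centre line; the grasp point (between the pads) lies 19 mm behind it; z points along the fingers, y is the line along which they close (so a half turn about z gives the same grasp; the last joint's range is limited). The gripper opens to 85 mm and grips with 20 to 120 N. Pads are 22 mm wide; open, the fingers measure 114 mm over their backs; the gripper's body (76 mm by 85 mm) begins 54 mm behind the grasp point. The pads swing forward as they close: fully open they stand 13 mm farther back than shut.
Start: joints at [1.103, 0.353, 1.633, -0, 1.155, -0.002], TCP at [0.281, 0.558, 0.231] pointing down, gripper open.
Joint ranges: [-2.63, 2.63], [-0.92, 2.1], [0.06, 2.66], [-1.3, 4.44], [0, 2.69], [-3.02, 3.02]. Speed limits (rad/s): [2.22, 2.22, 2.79, 3.14, 3.14, 3.14].

## Interface

Orientations are given as [roll, pitch, yaw] about the fixed x, y, z axes, in that order (R = Rz(yaw) Ry(pitch) Rx(roll)).
In Python, from station import robot gives the robot as it stands. The module is installed in compiled form; this text tells all that it offers. Calls block until the motion is done:
- robot.goto(position, orientation): joint-space move of the TCP to a pose.
- robot.movel(position, rotation=None, velocity=0.15, until_force=None): straight line of the TCP; rotation=None keeps the orientation; velocity is the mean speed in m/s. With until_force (N) it stops when the force on the tool has changed by that much, and returns True; else False.
- robot.goto_joints(angles): joint-space move.
- robot.command_gripper(opening): finger opening in m; the grip force is fixed at half the most; returns when the fingers have stopped.
- robot.dwell(seconds).
- robot.solve_ik(position, orientation): joint angles nearest the present ones, or None.
- robot.state(): the state.
- robot.grab_frame(name): name is "scene" or "side" or "wrist"; returns a dict with "img" (420x560x3 uint8, blue, green, red), "intrinsics" (3x3 intrinsics, pixels), "xyz" and "attitude" of the camera in the world; the wrist camera has in their place "tool_from_camera" (4x4, takes a point from camera to tool coordinates, whose origin is the TCP and whose axes are the flange's). Camera axes: x right, y down, z forward; pixel columns grow to the right and rows downward; lengths in m; the calibration is good to about 2 mm. A picture is of the moment at which its call begins: read the wrist's pose just before it. There is no depth.
A pose or a line that the arm cannot do raises robot.IKError and nothing moves.
- robot.close_job(): hands the job in; it is judged then, once.
Trained networks look in the newest picture that a camera, given by its name, has taken for a name from the list of things; names that differ only in an ending like _2 or _b are one class to them, and where a whole thing is asked for, a point or a joint stands for the part that bears it (a point fixed in the world has none). Each returns a list of dicts, best first, with "score" (0 to 1); they miss things now and then, are a little off and sometimes report something else, mostly with a low value. They report only what shows in the picture. A call takes as long as a camera call.
- robot.find_in(camera, thing): "rect" ([left, top, right, bottom] in pixels, round what is visible of it).
The state is a dict: "clock": time; "joint_pos": joint angles; "qd": joint speeds; "tau": joint torques, N m; "position": TCP position; "ee_rot": TCP orientation; "force": force on the tool from outside, world axes, zero at the start; "torque": the same for the moment, N m; "grip_width": finger opening in m; "grasp_force": force on a finger pad.
Only numpy, scipy, OpenCV 4.12 (cv2) and the standard library are available. Lean on these libraries where they do the work, as an engineer would, in place of code of your own. Each camera call takes 0.05 s, during which the arm holds its last target. There are 200 camera calls.

## Working session

There is one attempt and no reset: what is moved stays moved. The work goes in short steps, each a Python script; the robot and the scene stay as the last script left them, time stands still between calls to the robot, and variables do not carry over. Pictures are saved under pics/ and viewed, at most 10 in all, crops included, and the job is handed in when it is done.

```bash
mkdir -p pics
cat > h.py <<'E'
import numpy as np, cv2
from scipy.spatial.transform import Rotation as R
from station import robot
def cam(f, st=None):
    K=np.array(f["intrinsics"])
    if "xyz" in f:
        a=np.array(f["attitude"]); Rm=a if a.shape==(3,3) else R.from_euler('xyz',a).as_matrix()
        return K,Rm,np.array(f["xyz"])
    T=np.array(f["tool_from_camera"]); Rt=R.from_euler('xyz',st["ee_rot"]).as_matrix()
    return K,Rt@T[:3,:3],Rt@T[:3,3]+np.array(st["position"])
def ray(c,uv):
    K,Rm,p=c; d=Rm@np.linalg.solve(K,[uv[0],uv[1],1.]); return p,d/np.linalg.norm(d)
def onz(c,uv,z):
    p,d=ray(c,uv); return p+d*(z-p[2])/d[2]
def tri(obs):
    A=np.zeros((3,3));b=np.zeros(3)
    for c,uv in obs:
        p,d=ray(c,uv);M=np.eye(3)-np.outer(d,d);A+=M;b+=M@p
    return np.linalg.solve(A,b)
def proj(c,X):
    K,Rm,p=c; q=K@(Rm.T@(np.array(X)-p)); return q[:2]/q[2]
E
python3 - <<'E'
from h import *
st=robot.state();print(st["clock"],st["position"],st["ee_rot"])
for n in("scene","side","wrist"):
    f=robot.grab_frame(n);cv2.imwrite(f"pics/{n}0.png",f["img"])
    c=cam(f,st);print(n,f.get("attitude"),c[2].round(3),c[1][:,2].round(2))
    for t in("rake_grip","rake_blade","packet_1","rake","hatch","mat","jar","stamp"):
        try:print(t,[(np.round(d["rect"]).astype(int).tolist(),round(d["score"],2)) for d in robot.find_in(n,t)][:5])
        except Exception as e:print(t,e)
print(robot.state()["clock"])
E
```

```text
0.0 [0.2804918  0.55798871 0.23057779] [-3.14020033e+00 -9.69077950e-06  2.67580098e+00]
scene [-2.49656764 -0.01231249  2.70400005] [0.846 0.563 1.069] [-0.26 -0.54 -0.8 ]
rake_grip [([291, 260, 410, 398], 0.63)]
rake_blade [([291, 258, 409, 397], 0.74)]
packet_1 [([270, 203, 313, 241], 0.84), ([306, 191, 344, 232], 0.7), ([233, 209, 277, 252], 0.63)]
rake [([292, 260, 409, 397], 0.6)]
hatch [([186, 111, 342, 225], 0.67)]
mat [([185, 108, 341, 223], 0.84)]
jar [([204, 76, 233, 134], 0.8)]
stamp [([268, 89, 283, 116], 0.67), ([125, 77, 482, 419], 0.56)]
side [-2.25452595 -0.01878619  1.39544238] [ 1.597 -0.294  1.015] [-0.76  0.15 -0.63]
rake_grip [([333, 179, 420, 229], 0.82)]
rake_blade [([331, 174, 420, 233], 0.91), ([266, 209, 298, 228], 0.59), ([261, 194, 296, 212], 0.36)]
packet_1 [([267, 230, 300, 251], 0.84), ([259, 190, 292, 210], 0.71), ([263, 208, 297, 228], 0.69)]
rake [([335, 183, 418, 229], 0.85)]
hatch [([164, 144, 262, 276], 0.65)]
mat [([161, 143, 264, 276], 0.81)]
jar [([125, 198, 159, 257], 0.55)]
stamp [([144, 188, 157, 202], 0.66), ([83, 170, 456, 326], 0.25)]
wrist None [0.206 0.597 0.372] [ 0.29 -0.15 -0.94]
rake_grip [([1, 339, 140, 420], 0.85)]
rake_blade [([4, 340, 141, 420], 0.73)]
packet_1 []
rake [([0, 337, 137, 420], 0.97)]
hatch []
mat []
jar []
stamp []
1.35
```

View pics/scene0.png

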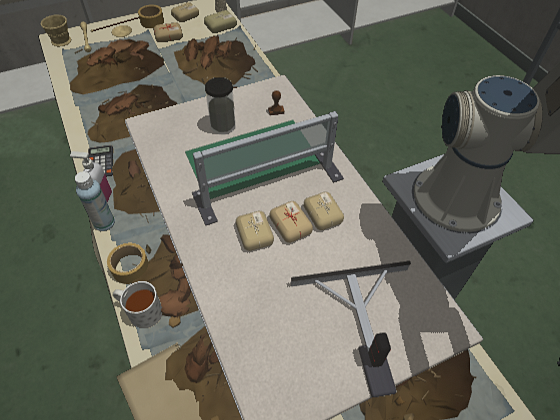

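View pics/side0.png

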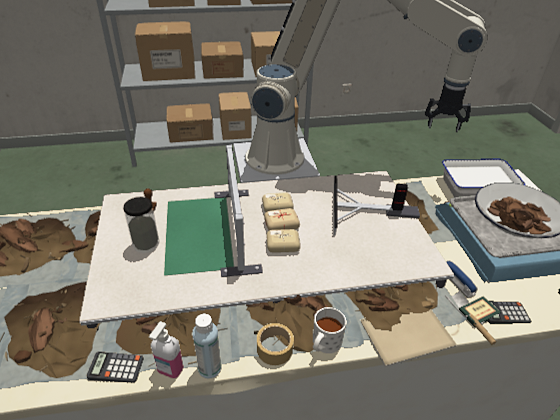

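The scene view shows the rake (grip about (380,345), blade from (291,281) to (410,263)), three packets at about (255,230), (292,222) and (324,210), and the screen's feet at (207,215) and (332,175). The side view shows the same with the grip at (400,195) and the blade at x≈336. I'll enlarge both to measure.

Run:
```python
import cv2
a=cv2.imread('pics/scene0.png')[100:400,180:430];cv2.imwrite('pics/sc.png',cv2.resize(a,None,fx=2,fy=2,interpolation=cv2.INTER_CUBIC))
a=cv2.imread('pics/side0.png')[140:285,225:425];cv2.imwrite('pics/sd.png',cv2.resize(a,None,fx=4,fy=4,interpolation=cv2.INTER_CUBIC))
```

```text
(no output)
```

View pics/sc.png

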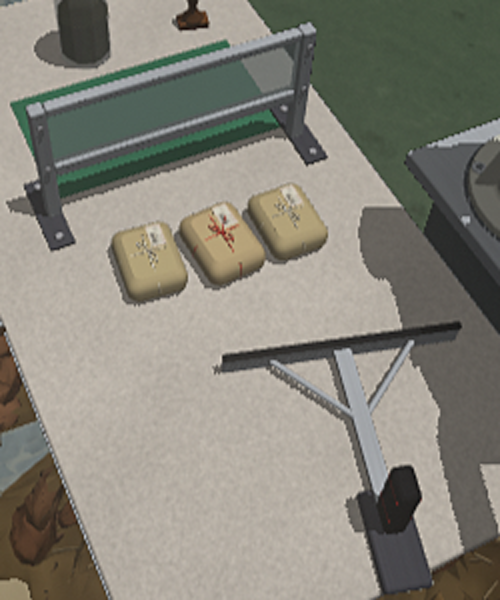

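View pics/sd.png

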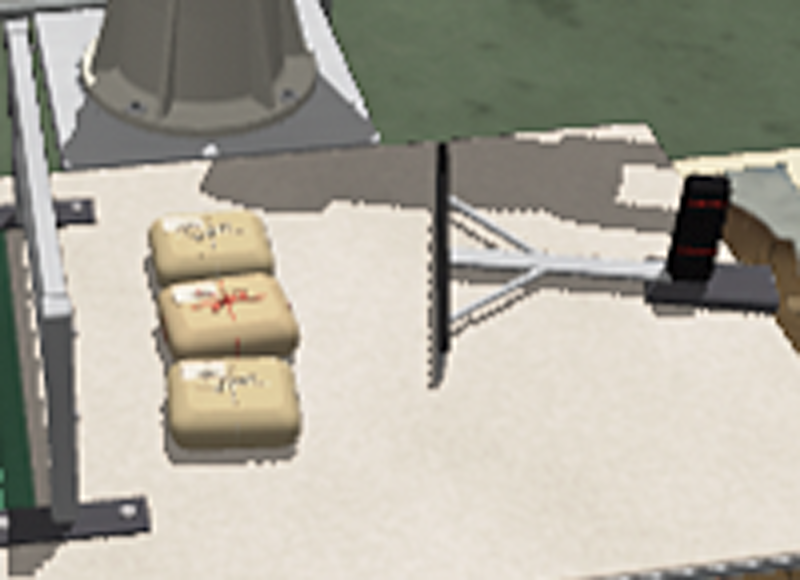

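Run:
```python
from h import *
S=cam(robot.grab_frame("scene"));D=cam(robot.grab_frame("side"))
pts=dict(blade_far=((222,358),(441,350)),blade_near=((461,324),(443,144)),grip_top=((403,470),(706,180)),
 post_far=((38,107),(60,305)),post_near=((306,30),(18,22)),bolt_far=((59,237),(128,511)),bolt_near=((313,152),(75,210)),
 pk_far=((149,262),(234,402)),pk_mid=((222,243),(229,315)),pk_near=((288,222),(211,248)),
 footbackL=((383,590),(775,308)),footbackR=((431,582),(773,268)))
for k,(a,b) in pts.items():
    a=np.array(a)/2+[180,100];b=np.array(b)/4+[225,140]
    X=tri([(S,a),(D,b)]);print(k,X.round(4),(proj(S,X)-a).round(1),(proj(D,X)-b).round(1))
```

```text
blade_far [0.5844 0.0914 0.0983] [ 0.3 -0.8] [0.5 0.5]
blade_near [0.3063 0.1709 0.0984] [ 0.  -0.1] [0. 0.]
grip_top [0.5035 0.3225 0.1834] [-0.4  1.3] [-0.6 -0.6]
post_far [ 0.682  -0.2149  0.2638] [-0.1  0.4] [-0.2 -0.3]
post_near [ 0.3279 -0.2061  0.2658] [ 0.4 -1.3] [0.6 0.9]
bolt_far [ 0.6928 -0.171   0.0716] [ 0.3 -0.7] [0.5 0.5]
bolt_near [ 0.3171 -0.165   0.0677] [ 0.2 -0.5] [0.3 0.3]
pk_far [ 0.6051 -0.0768  0.0856] [ 0.3 -0.8] [0.4 0.5]
pk_mid [ 0.5095 -0.0624  0.0909] [ 0.3 -1. ] [0.6 0.7]
pk_near [ 0.4147 -0.0599  0.0863] [ 0.3 -1. ] [0.5 0.6]
footbackL [0.5461 0.3909 0.0736] [ 0.1 -0.3] [0.1 0.1]
footbackR [0.5003 0.4068 0.0794] [-0.1  0.4] [-0.2 -0.2]
```

Run:
```python
from h import *
yaw=-np.pi/2-.2785+np.pi
g=[.502,.328]
robot.goto([*g,.24],[np.pi,0,yaw])
st=robot.state();f=robot.grab_frame("wrist");cv2.imwrite("pics/w1.png",f["img"]);c=cam(f,st)
for t in("rake_grip","rake_blade"):print(t,[(np.round(d["rect"]),d["score"]) for d in robot.find_in("wrist",t)])
rx=np.array([-.275,-.9615]);ry=np.array([.9615,-.275])
im=f["img"].copy()
for a,b in((.019,.012),(.019,-.012),(-.019,.012),(-.019,-.012)):
    p=proj(c,[*(g+a*rx+b*ry),.179]);print(p.round());cv2.circle(im,tuple(int(v) for v in p),3,(0,255,0),1)
cv2.imwrite("pics/w1.png",im);print(st["clock"],st["position"])
```

```text
rake_grip [(array([179., 112., 384., 364.]), 0.61)]
rake_blade [(array([184., 112., 388., 364.]), 0.72)]
[298. 249.]
[266. 249.]
[299. 201.]
[265. 201.]
2.6667 [0.50163008 0.32863072 0.23998574]
```

View pics/w1.png

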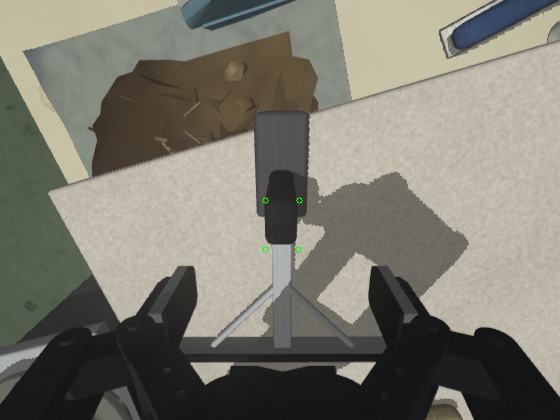

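The wrist view shows the grip centred across between the fingers, with its top face ending at row 243 where 249 was predicted. So it sits about 4 mm further back than estimated, and I'll correct for that and grasp.

Run:
```python
from h import *
yaw=-np.pi/2-.2785+np.pi
g=np.array([.502,.328])+.004*np.array([.275,.9615])
o=[np.pi,0,yaw]
robot.goto([*g,.2],o)
print(robot.movel([*g,.123],velocity=.08,until_force=8))
robot.command_gripper(0.0)
s=robot.state();print(s["grip_width"],s["grasp_force"],s["position"],s["force"],s["clock"])
# align and stage in front of packets
a=-np.pi/2-.02
robot.movel([.5135,.30,.123],[np.pi,0,a+np.pi],velocity=.05)
s=robot.state();print(s["position"],s["ee_rot"],s["force"],s["torque"],s["clock"],s["joint_pos"])
f=robot.grab_frame("scene")["img"];h=robot.grab_frame("side")["img"]
cv2.imwrite("pics/p2.png",np.hstack([cv2.resize(f[130:380,170:410],(576,600),interpolation=2),np.zeros((600,4,3),np.uint8)]))
cv2.imwrite("pics/p3.png",cv2.resize(h[140:285,225:425],None,fx=4,fy=4,interpolation=2))
```

```text
False
0.02335339480704123 60.238691568374634 [0.50303195 0.33190861 0.12319137] [-2.16413025 -0.24491051  2.15977043] 4.7917
[0.51388836 0.2997795  0.1231187 ] [3.14082279e+00 4.18055351e-04 1.55028052e+00] [ 1.60494852 -2.17197996  2.49528242] [-0.19345901 -0.36332874 -0.03204294] 5.6083 [ 5.26005771e-01  4.28322223e-01  1.79037332e+00 -9.50052136e-04
  9.22456876e-01  5.47094957e-01]
```

View pics/p3.png

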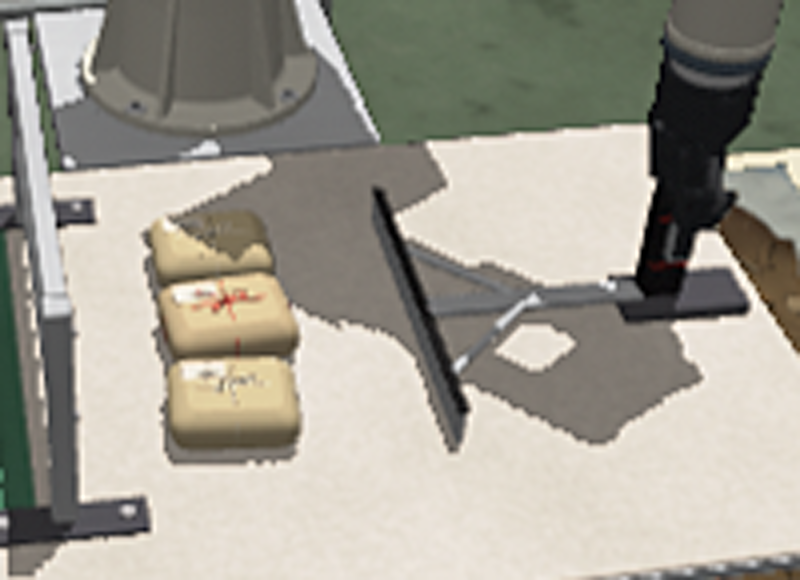

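View pics/p2.png

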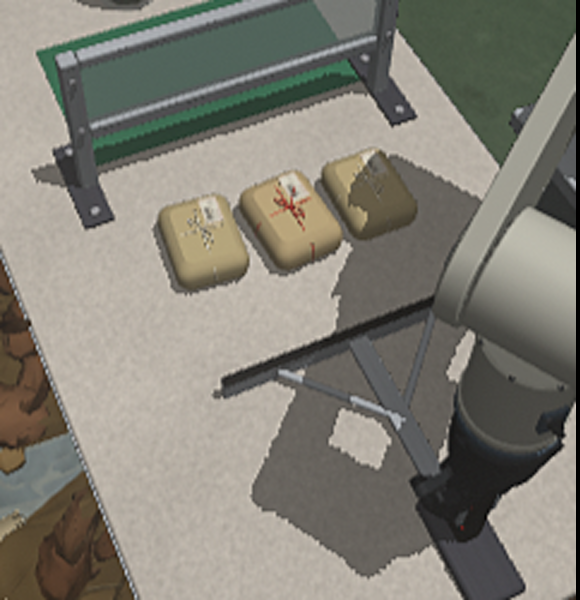

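The rake is held and turned. Its blade ends are at side-crop (378,190) and (463,410), and the packets are untouched. Next I'll measure the blade angle against the screen.

Run:
```python
from h import *
S=cam(robot.grab_frame("scene"));D=cam(robot.grab_frame("side"))
s=lambda p:np.array(p)/4+[225,140]
sc=lambda p:np.array(p)/2.4+[170,130]
n=onz(D,s((378,190)),.101);f=onz(D,s((463,410)),.101);f2=onz(S,sc((223,384)),.101)
print(n,f,f2,tri([(D,s((463,410))),(S,sc((223,384)))]),np.arctan2(f[1]-n[1],f[0]-n[0]),np.linalg.norm(f-n),(n+f)/2)
for a,b in(((60,305),(18,22)),):
    F=onz(D,s(a),.265);N=onz(D,s(b),.265);print(F,N,np.arctan2(F[1]-N[1],F[0]-N[0]))
# packets' rear bottom edges (side crop), z about .075
for p in((300,430),(297,345),(272,272)):print(onz(D,s(p),.08).round(3))
```

```text
[0.37012585 0.09365655 0.101     ] [0.65433573 0.08683358 0.101     ] [0.65716705 0.09314124 0.101     ] [0.65444142 0.0893308  0.09802509] -0.024002216886446232 0.2842917645979002 [0.51223079 0.09024507 0.101     ]
[ 0.68477638 -0.21456944  0.265     ] [ 0.3205245  -0.20730567  0.265     ] -0.019938963890532357
[ 0.635 -0.033  0.08 ]
[ 0.538 -0.014  0.08 ]
[ 0.443 -0.015  0.08 ]
```

Run:
```python
from h import *
y=.13
x=lambda y:.514-.0195*(.30-y)
print(robot.movel([x(y),y,.123],velocity=.06,until_force=15));s=robot.state();print(s["position"],s["force"],s["clock"])
h=robot.grab_frame("side")["img"]
cv2.imwrite("pics/p4.png",cv2.resize(h[140:285,160:360],None,fx=4,fy=4,interpolation=2))
```

```text
False
[0.51052985 0.12994721 0.12312697] [-0.6137541   8.0135319   3.63991656] 8.7917
```

View pics/p4.png

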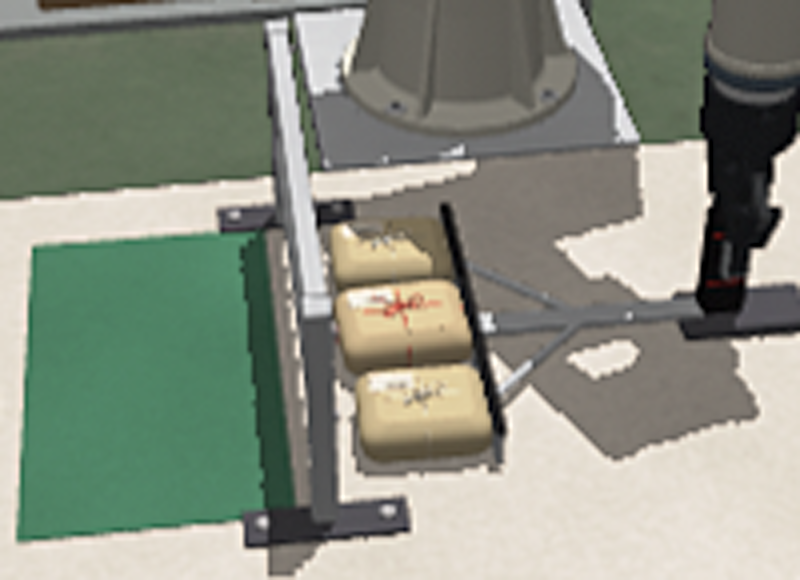

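All three packets lie against the blade and line up with the opening. I'll push on through.

Run:
```python
from h import *
y=-.068
x=lambda y:.514-.0195*(.30-y)
print(robot.movel([x(y),y,.123],velocity=.05,until_force=15));s=robot.state();print(s["position"],s["force"],s["clock"])
f=robot.grab_frame("scene")["img"]
h=robot.grab_frame("side")["img"]
cv2.imwrite("pics/p5.png",np.hstack([cv2.resize(f[60:310,150:400],(400,400),interpolation=2),cv2.resize(h[140:290,140:290],(400,400),interpolation=2)]))
```

```text
False
[ 0.50607916 -0.06749401  0.12310917] [0.40275628 9.37282512 6.48963359] 12.95
```

View pics/p5.png

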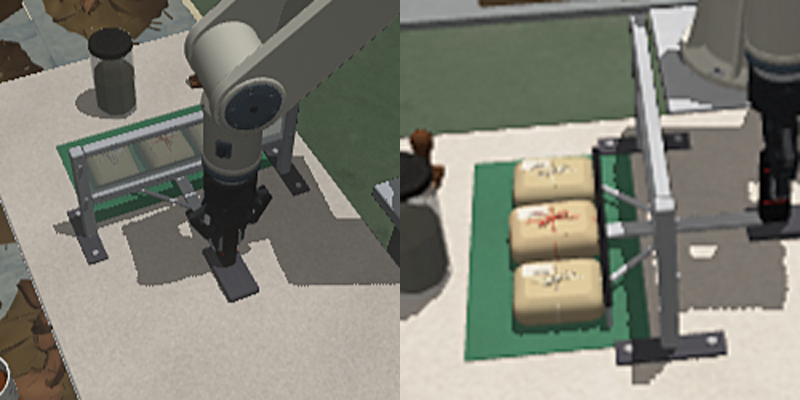

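The packets lie in a row, well inside the green mat on all sides (side view, crop x 512–605 on a mat spanning about 470–650). Now I'll draw the rake back, release it, retreat and check.

Run:
```python
from h import *
x=lambda y:.514-.0195*(.30-y)
y=.24
print(robot.movel([x(y),y,.123],velocity=.07,until_force=30));s=robot.state();print(s["position"],s["force"],s["clock"])
robot.dwell(.3)
robot.command_gripper(.085)
robot.movel([x(y),y,.25],velocity=.08)
robot.goto([.35,.5,.3],[np.pi,0,2.4])
robot.dwell(.5)
f=robot.grab_frame("scene")["img"]
h=robot.grab_frame("side")["img"]
cv2.imwrite("pics/p6.png",np.hstack([cv2.resize(f[60:410,150:430],(400,500),interpolation=2),cv2.resize(h[120:300,110:400],(400,500),interpolation=2)]))
s=robot.state();print(s["position"],s["force"],s["grip_width"],s["clock"])
```

```text
False
[0.51242393 0.23706715 0.12327   ] [-0.48344554 -9.36064725 10.79916394] 17.6
[0.35007057 0.49997628 0.30003609] [ 0.34735479 -0.31746147  1.01309251] 0.08480726611982868 22.05
```

View pics/p6.png

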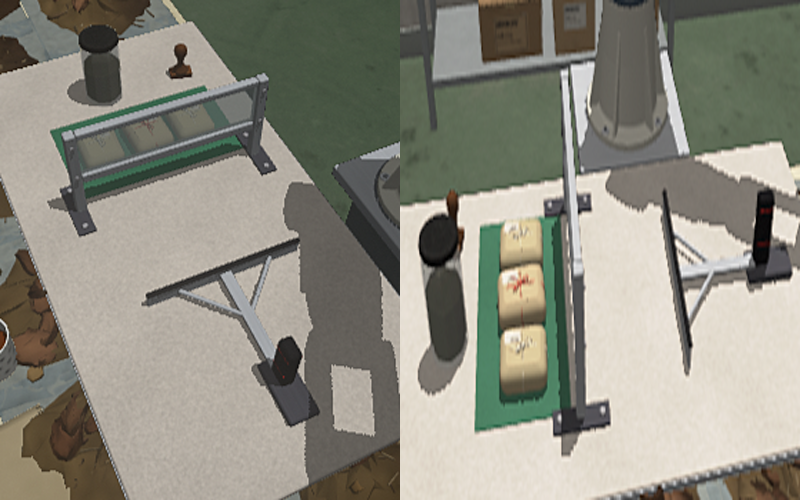

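The packets are on the mat, the rake stands flat and well clear of the screen, and the jar and stamp are where they were, so I'm handing in the job.

```bash
python3 -c "
from station import robot
print(robot.close_job())"
```

```text
the job is handed in; nothing more can be done
None
```

The job is handed in at about 22 s: the last pictures show all three packets wholly on the green mat, the rake standing flat well clear of the screen on your side, and the jar and stamp where they were.

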